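Scoop the full-size drop-test balls out of the sorting tray

TASK

Use the slotted scoop to get the three large steel balls out of the sorting tray and tip them gently, from just above it, into the round dish; let the four small balls drop through the slots so that they all stay in the tray. Then put the scoop back down upright in the middle of its rubber mat. Handle the balls with the scoop only, never with the gripper, and leave the bottle, the relay and the screwdriver where they are.

Things in the scene. Friction and masses are not known exactly. Their poses are not given: they have to be found in the camera images.
- scoop_grip (a point): Middle of the wooden handle bar of the steel slotted scoop (about 220 g, hidden 0.8 to 1.3 times), 80 mm above the scoop's underside. +x runs to the open nose, +z up. The bar runs along x from -55 to +45 mm, 18 mm wide (y), 24 mm high, free above and beside; only a 30 mm wide neck at its rear end joins it to the basket below. The scoop starts standing flat on the mat
- scoop_nose (a point): Middle of the scoop's nose, on its underside, 55 mm ahead of the handle middle. The basket's floor is four round bars 4 mm thick along x, on the underside plane, at y = -34.5, -11.5, 11.5, 34.5 mm, with 19 mm slots between, all ending here. The nose has no wall: nose down, large balls roll out; nose up 15 degrees or more, they roll to the back
- scoop_back (a point): Foot of the scoop's back plate, on its underside, 58 mm behind the handle middle. Back plate 109 mm wide, 44 mm high (only 80 mm wide below a height of 18 mm). Side plates at y = +-53 mm, from 18 to 44 mm above the underside (small balls pass beneath), run forward to the nose (cut back 36 mm above a height of 31 mm)
- tray: Grey open tray fixed to the bench, level floor. Origin: middle of its underside. Inside 270 mm long (its x), 120 mm wide (y); floor 6 mm and wall tops 45 mm above the bench, walls 6 mm thick. A step 10 mm wide, 12 mm high along both long sides leaves a 100 mm wide floor; the scoop's side plates pass above the steps. All balls start with their centres 14 mm or more to the +x side of the origin
- dish: Round aluminium bowl fixed to the bench, rim 160 mm across and 45 mm high, wall 4 mm. Origin: middle of its underside, on the bench; its yaw is arbitrary. The bottle stands beside it
- mat: Black rubber mat fixed to the bench, 165 mm (x) by 150 mm (y), 4 mm thick. Origin: middle of its underside. The scoop starts on it
- bottle_mid (a point): Bystander: white plastic bottle standing beside the dish, 44 mm in diameter, 150 mm high; the point is its middle, 75 mm above the bench. It is light and easily knocked
- relay_mid (a point): Bystander: clear-topped relay block, 52 x 46 x 40 mm, loose on the bench beside the mat, on the robot's side; the point is its middle
- driver: Bystander: screwdriver lying across the tray's -x end, under 160 mm long and 40 mm high; the origin is the middle of its underside, its x axis runs along it towards the tip
- ball_l0: Large steel ball, 30 mm in diameter, 110 g, loose in the tray; the point is its centre; its axes turn as it rolls. To be moved to the dish
- ball_l1: Large steel ball, 30 mm in diameter, 110 g, loose in the tray; the point is its centre; its axes turn as it rolls. To be moved to the dish
- ball_l2: Large steel ball, 30 mm in diameter, 110 g, loose in the tray; the point is its centre; its axes turn as it rolls. To be moved to the dish
- ball_s0: Small steel ball, 14 mm in diameter, 12 g, loose in the tray; the point is its centre; its axes turn as it rolls. To stay in the tray
- ball_s1: Small steel ball, 14 mm in diameter, 12 g, loose in the tray; the point is its centre; its axes turn as it rolls. To stay in the tray
- ball_s2: Small steel ball, 14 mm in diameter, 12 g, loose in the tray; the point is its centre; its axes turn as it rolls. To stay in the tray
- ball_s3: Small steel ball, 14 mm in diameter, 12 g, loose in the tray; the point is its centre; its axes turn as it rolls. To stay in the tray
Not all that is in view belongs to the job. Several things look just like the dish: the one meant starts farthest from the robot's base.

How it is judged (in metres and radians):
On the way, in this order (a step that is already met when the one before it is completed fails the run):
1. the scoop is lifted clear of the tray with at least one large ball aboard (height (world z) of scoop_grip above 0.145 m and ((x of ball_l0 in the frame of scoop_grip between -0.06 and 0.045 m and y of ball_l0 in the frame of scoop_grip between -0.05 and 0.05 m and z of ball_l0 in the frame of scoop_grip between -0.077 and -0.02 m) or (x of ball_l1 in the frame of scoop_grip between -0.06 and 0.045 m and y of ball_l1 in the frame of scoop_grip between -0.05 and 0.05 m and z of ball_l1 in the frame of scoop_grip between -0.077 and -0.02 m) or (x of ball_l2 in the frame of scoop_grip between -0.06 and 0.045 m and y of ball_l2 in the frame of scoop_grip between -0.05 and 0.05 m and z of ball_l2 in the frame of scoop_grip between -0.077 and -0.02 m))), for 0.2 s.
2. the three large balls are in the dish (horizontal distance between each of ball_l0, ball_l1, ball_l2 and dish below 0.07 m and z of each of ball_l0, ball_l1, ball_l2 in the frame of dish below 0.055 m and linear speed of each of ball_l0, ball_l1, ball_l2 below 0.05 m/s), for 0.2 s.
At the end, for the whole second after the job is handed in: The three large balls lie at rest inside the dish (centres within 70 mm of its axis), all four small balls lie in the tray, and the scoop stands upright (within 0.12 rad) flat on the mat with its handle middle within 45 mm of the mat's centre (all of step 2 and x of ball_s0 in the frame of tray between -0.138 and 0.138 m and y of ball_s0 in the frame of tray between -0.063 and 0.063 m and z of each of ball_s0, ball_s1, ball_s2, ball_s3 in the frame of tray below 0.03 m and x of ball_s1 in the frame of tray between -0.138 and 0.138 m and y of ball_s1 in the frame of tray between -0.063 and 0.063 m and x of ball_s2 in the frame of tray between -0.138 and 0.138 m and y of ball_s2 in the frame of tray between -0.063 and 0.063 m and x of ball_s3 in the frame of tray between -0.138 and 0.138 m and y of ball_s3 in the frame of tray between -0.063 and 0.063 m and horizontal distance between scoop_grip and mat below 0.045 m and angle between scoop_grip's own z axis and vertical below 0.12 rad and height (world z) of scoop_grip below 0.092 m); the robot touches nothing.
It fails at once if a ball is touched by the robot itself (contact force between any of the fingers, the arm and ball_l0 above 0.3 N or contact force between any of the fingers, the arm and ball_l1 above 0.3 N or contact force between any of the fingers, the arm and ball_l2 above 0.3 N or contact force between any of the fingers, the arm and ball_s0 above 0.3 N or contact force between any of the fingers, the arm and ball_s1 above 0.3 N or contact force between any of the fingers, the arm and ball_s2 above 0.3 N or contact force between any of the fingers, the arm and ball_s3 above 0.3 N).
It fails at once if a large ball is dropped from a height or flung (faster than 2 m/s) (linear speed of any of ball_l0, ball_l1, ball_l2 above 2 m/s).
It fails at once if a bystander is moved by more than 20 mm (distance of any of bottle_mid, relay_mid, driver from where it was at the start of the episode above 0.02 m).
It also fails if it takes over 72 s, if anything falls off the work surface, if the arm or the gripper's body presses on something with over 40 N, if the wrist force passes 120 N, or if a joint passes its speed limit or range.

ROBOT

A 6-joint arm with a two-finger parallel gripper is mounted at the origin on the work surface. World frame = base frame: x ahead of the robot, y to its left, z up, the work surface at z = 0. Lengths are in mm, angles in rad, forces in N, time in s.
With the tool pointing down it reaches from about 275 to 1000 mm from the base axis. Payload 8.4 kg.
Tool frame: the origin (TCP) lies midway between the tips of the shut fingers; the grasp point (between the pads) lies 19 mm behind it; z points along the fingers, y is the direction in which the jaws open and shut (so a half turn about z gives the same grasp; the last joint's range is limited). The gripper opens to 85 mm and grips with 20 to 120 N. Pads are 22 mm wide; open, the fingers measure 114 mm over their backs; the gripper's body (76 mm by 85 mm) begins 54 mm behind the grasp point. The pads swing forward as they close: fully open they stand 13 mm farther back than shut.
Start: joints at [-1.311, 0.353, 1.633, -0, 1.155, -0.002], TCP at [161.761, -603.706, 231.281] pointing down, gripper open.
Joint ranges: [-2.63, 2.63], [-0.92, 2.1], [0.06, 2.66], [-1.3, 4.44], [0, 2.69], [-3.02, 3.02]. Speed limits (rad/s): [2.22, 2.22, 2.79, 3.14, 3.14, 3.14].

INTERFACE

Orientations are given as [roll, pitch, yaw] about the fixed x, y, z axes, in that order (R = Rz(yaw) Ry(pitch) Rx(roll)).
In Python, from rig import * gives the robot as it stands.
- The arm moves only by the tool play_rows, never from a script. Its argument "moves" is a list of rows, each a list of 3 entries, a list of its own where there are three numbers: the shift along the tool's x, y, z in m, then the turn, a rotation vector about the tool's x, y, z in rad, then the opening in per cent of the stroke, from 0 (shut) to 100 (fully open). In form: [[[x, y, z], [rx, ry, rz], fingers], ...]. A call has 1 to 20 rows; each row shifts and turns the commanded pose from where the row before left it, along the tool's axes as they then stand; what a row does not reach is not made up. A row lasts 1/10 s, in which the tool goes at most 50 mm and 8.59 degrees, less where a joint would pass 70% of its speed; a pose out of reach is approached as far as the arm can. A call is refused whole if a number of a shift passes 0.05 or a number of a turn 0.15, either way. A call with a gripper value outside its range is refused whole. The fingers move at their own pace and stop on an object; "squeeze" is the grip in N (left out, the last holds). Time passes only in rows, so rows that do not move let the fingers close. It gives the time, the measured TCP pose, the force and the opening at its end, in the units of the state.
- sense(): the state, without advancing time (a new reading comes with each control period).
- grab_frame(name): name is "scene" or "top" or "wrist"; returns a dict with "pixels" (420x560x3 uint8, red, green, blue), "intrinsics" (3x3 intrinsics, pixels), "distortion" ([k1, k2, p1, p2, k3] as OpenCV has them; the pictures are not rectified), "R" (3x3) and "t" (3): a world point X has camera coordinates R X + t. Camera axes: x right, y down, z forward; pixel columns grow to the right and rows downward; lengths in mm; the calibration is good to about 2 mm. A picture is of the moment at which its call begins. There is no depth.
- sign_off(): hands the job in, once; it reports no verdict.
The state is a dict: "clock": time; "qpos": joint angles; "qvel": joint speeds; "joint_efforts": joint torques, N m; "eef_pos": TCP position; "tcp_rot": TCP orientation; "contact_force": force on the tool from outside, world axes, zero at the start; "wrist_torque": the same for the moment, N m; "opening": opening from 0.0 (shut) to 1.0 (fully open).
Only numpy, scipy, OpenCV 4.12 (cv2) and the standard library are available. Lean on these libraries where they do the work, as an engineer would, in place of code of your own. Each camera call takes 0.05 s, during which the arm holds its last target. There are 200 camera calls.

## Working session

There is one attempt and no reset: what is moved stays moved. The work goes in short steps, Python scripts to look and compute and a tool call to move; the robot and the scene stay as the last step left them, time stands still between calls to the robot, and variables do not carry over. Pictures are saved under pics/ and viewed, about 8 in all and at most 12, crops included, and the job is handed in when it is done.

Besides the shell and the picture viewer there is one more tool, called after ">>>" as name(argument=value, ...) on one line, values as JSON. play_rows: Moves the arm, as the interface text tells. Its arguments: {"type":"object","properties":{"moves":{"type":"array"},"squeeze":{"type":"number"}},"required":["moves"]}

```bash
mkdir -p pics
cat > h.py <<'E'
from rig import *
import numpy as np, cv2
from scipy.spatial.transform import Rotation as Ro
def snap(n,fn=None):
    f=grab_frame(n)
    if fn: cv2.imwrite('pics/'+fn,np.ascontiguousarray(f['pixels'][:,:,::-1]))
    return f
def ray(f,px,z):
    p=cv2.undistortPoints(np.array([[px]],float),np.array(f['intrinsics'],float),np.array(f['distortion'],float))[0,0]
    R=np.array(f['R']);t=np.array(f['t']).ravel()
    c=-R.T@t; d=R.T@np.array([p[0],p[1],1]); return c+d*(z-c[2])/d[2]
def proj(f,X):
    R=np.array(f['R'],float);
    return cv2.projectPoints(np.array([X],float),cv2.Rodrigues(R)[0],np.array(f['t'],float),np.array(f['intrinsics'],float),np.array(f['distortion'],float))[0].reshape(-1,2)
E
python3 - <<'E'
from h import *
for n in('scene','top'):
    f=snap(n,n+'0.png'); print(n,-np.array(f['R']).T@np.array(f['t']).ravel(),np.array(f['R'])[2])
print(sense())
E
```

```text
scene [ 999.72255982 -552.08010452  587.07548771] [-0.60924803  0.56762455 -0.55373207]
top [ 359.66473491  -38.51893701 1109.66482493] [ 0.09524499  0.02862655 -0.99504217]
{'clock': 0.1, 'qpos': array([-1.31141024e+00,  3.53581443e-01,  1.63406443e+00, -1.26951822e-05,
        1.15522169e+00, -2.41836596e-03]), 'qvel': array([-0.00157528, -0.00025692, -0.00197323,  0.00117522,  0.00084933,
       -0.00024522]), 'joint_efforts': array([-7.07570484e-05, -6.06357336e+01, -3.42819536e+01,  1.25958209e-06,
        3.98010961e-03,  4.78414833e-06]), 'eef_pos': array([ 161.63773268, -603.28363013,  230.63317024]), 'tcp_rot': array([-3.14031771e+00,  8.52483538e-06,  2.61809595e-01]), 'contact_force': array([0.36245184, 0.71657096, 0.10694431]), 'wrist_torque': array([-0.05521523, -0.02074902,  0.00946467]), 'opening': 0.9993878649281435}
```

View pics/top0.png

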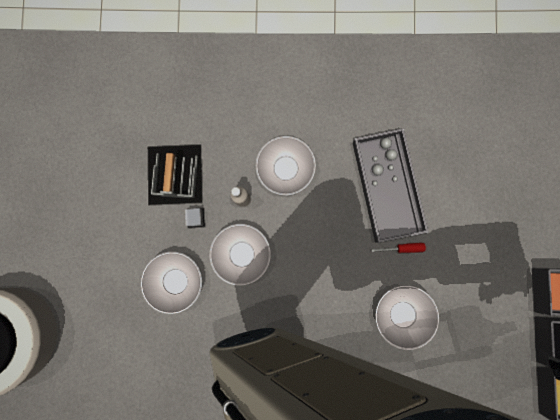

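View pics/scene0.png

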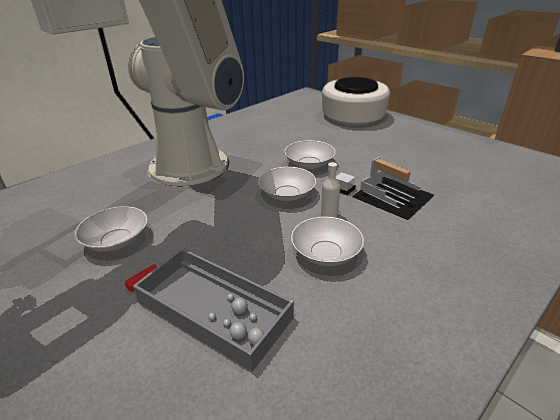

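The top view shows dish look-alikes at (285,166), (240,254), (172,283) and (407,318). The one farthest from the base is (285,166), with the bottle beside it at (237,195). The tray is at (388,185), with the balls at its far end and the screwdriver at its near end. The scoop is on the mat at (175,175), and the relay is at (194,217).

Run:
```python
from h import *
f=snap('top'); im=f['pixels'];
a=cv2.resize(im[125:225,135:225],None,fx=5,fy=5,interpolation=cv2.INTER_CUBIC)
b=cv2.resize(im[120:250,345:435],None,fx=4,fy=4,interpolation=cv2.INTER_CUBIC)
c=np.zeros((560,800,3),np.uint8);c[:a.shape[0],:a.shape[1]]=a[:, :440] if 0 else a
c[:b.shape[0],440:800]=b
cv2.imwrite('pics/crop1.png',c[:,:,::-1])
hsv=cv2.cvtColor(im,cv2.COLOR_RGB2HSV)
def rect(m,z,box,name):
    M=np.zeros_like(m);x0,y0,x1,y1=box;M[y0:y1,x0:x1]=m[y0:y1,x0:x1]
    M=cv2.morphologyEx(M,cv2.MORPH_CLOSE,np.ones((3,3)))
    cs=cv2.findContours(M,0,2)[0];k=max(cs,key=cv2.contourArea)
    P=np.array([ray(f,p[0].astype(float),z)[:2] for p in k],np.float32)
    print(name,cv2.minAreaRect(P)); 
v=hsv[:,:,2]
rect((v<30).astype(np.uint8),4,(140,140,207,210),'mat')
rect(cv2.inRange(hsv,(5,90,80),(25,255,255)),92,(140,130,207,210),'handle')
rect(cv2.inRange(hsv,(0,150,60),(6,255,255)),15,(360,230,450,265),'driver')
for n,c,z in(('dish',(285.5,166),45),('bottle top',(237,191),150),('relay',(194,216),40)): print(n,ray(f,c,z))
```

```text
mat ((560.3007202148438, 290.97955322265625), (160.65089416503906, 145.6802215576172), 3.9578001499176025)
handle ((550.7800903320312, 282.6819763183594), (19.321922302246094, 96.90567779541016), 87.55610656738281)
driver ((371.60662841796875, -355.8551940917969), (23.482179641723633, 70.19710540771484), 5.4887471199035645)
dish [579.72859879 -16.93013531  45.        ]
bottle top [495.39715782  95.8304906  150.        ]
relay [441.84673164 223.60158214  40.        ]
```

View pics/crop1.png

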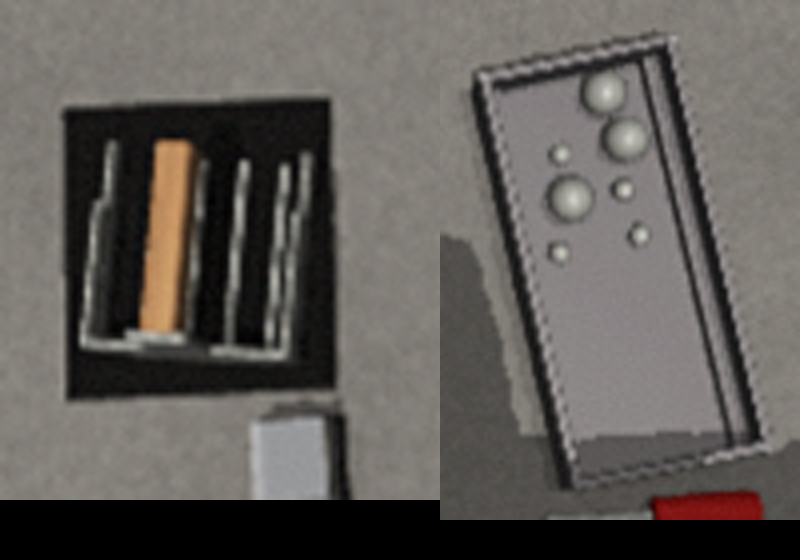

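The crop shows the scoop nose pointing up in the image (world +x), with the handle running from (162,330) to (175,140). The tray's outer corners in the crop are (478,78), (672,40), (766,445) and (568,485). The large balls are at (604,93), (626,139) and (571,198), and the small ones at (561,154), (623,189), (639,235) and (559,252).

Run:
```python
from h import *
f=snap('top')
c=lambda p:((p[0]-440)/4+345,p[1]/4+120)
C=np.array([ray(f,c(p),45)[:2] for p in((478,78),(672,40),(766,445),(568,485))])
L=[ray(f,c(p),21)[:2] for p in((604,93),(626,139),(571,198))]
S=[ray(f,c(p),13)[:2] for p in((561,154),(623,189),(639,235),(559,252))]
print(C,[np.linalg.norm(C[i]-C[(i+1)%4]) for i in range(4)])
o=C.mean(0);d=(C[0]+C[1]-C[2]-C[3]);yaw=np.arctan2(d[1],d[0]);print('tray',o,yaw)
R=np.array([[np.cos(yaw),-np.sin(yaw)],[np.sin(yaw),np.cos(yaw)]])
print('L',[(p-o)@R for p in L]);print('S',[(p-o)@R for p in S])
w=snap('wrist');s=sense();T=Ro.from_euler('xyz',s['tcp_rot']).as_matrix()
cam=-np.array(w['R']).T@np.array(w['t']).ravel()
print('cam in tool',T.T@(cam-s['eef_pos']),'view axis in tool',T.T@np.array(w['R'])[2])
```

```text
[[ 654.11415636 -199.25820319]
 [ 681.268404   -326.90722854]
 [ 413.64295627 -385.38076777]
 [ 384.97114051 -258.58441596]] [np.float64(130.50527514135973), np.float64(273.93892578630596), np.float64(129.9976455559643), np.float64(275.60399580704313)]
tray [ 533.49916428 -292.53265386] 0.21603614471406649
L [array([116.13208152, -20.62551494]), array([ 82.18267065, -28.21794183]), array([50.04703097, 16.48794128])]
S [array([82.32156341, 14.6278455 ]), array([ 50.31568666, -21.07378576]), array([ 17.31269354, -24.71190112]), array([16.60587661, 30.35902   ])]
cam in tool [  73.45249378   -0.26462335 -142.48812684] view axis in tool [-2.88690542e-01 -1.80572637e-04  9.57422445e-01]
```

>>> play_rows(moves=[[[0.0433, -0.018, -0.009], [0, 0, 0], 100], [[0.0433, -0.018, -0.009], [0, 0, 0], 100], [[0.0433, -0.018, -0.009], [0, 0, 0], 100], [[0.0433, -0.018, -0.009], [0, 0, 0], 100], [[0.0433, -0.018, -0.009], [0, 0, 0], 100], [[0.0433, -0.018, -0.009], [0, 0, 0], 100], [[0.0433, -0.018, -0.009], [0, 0, 0], 100], [[0.0433, -0.018, -0.009], [0, 0, 0], 100], [[0.0433, -0.018, -0.009], [0, 0, 0], 100], [[0.0433, -0.018, -0.009], [0, 0, 0], 100], [[0.0433, -0.018, -0.009], [0, 0, 0], 100], [[0, 0, 0], [0, 0, 0], 100], [[0, 0, 0], [0, 0, 0], 100]])

```text
clock: 1.55
eef_pos: [571.1, -288.4, 330.0]
tcp_rot: [-3.142, 0.0, 0.264]
contact_force: [-0.4, -0.2, -0.9]
opening: 1.004
```

Run:
```python
from h import *
s=sense();print(s['clock'],s['eef_pos'],s['tcp_rot'])
snap('wrist','w1.png')
```

```text
1.55 [ 571.11137722 -288.37786159  329.98104419] [-3.14152941e+00  4.89553933e-04  2.64056553e-01]
```

View pics/w1.png

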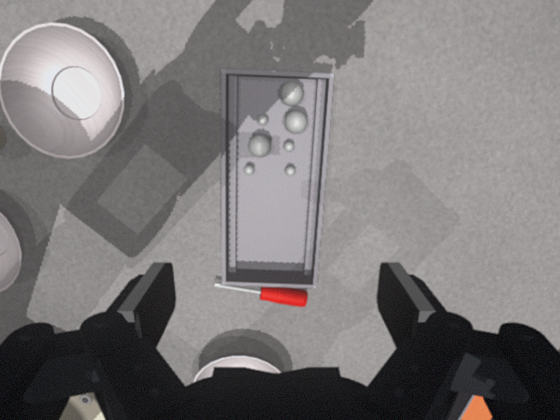

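The wrist view shows the tray's outer corners at (221,69), (334,67), (316,287) and (222,284). The large balls are at (291,93), (296,121) and (260,146). The dish rim is around (62,91).

Run:
```python
from h import *
f=snap('wrist')
C=np.array([ray(f,p,45)[:2] for p in((221,69),(334,67),(316,287),(222,285))])
L=[ray(f,p,21)[:2] for p in((291,93),(296,121),(260,146))]
S=[ray(f,p,13)[:2] for p in((264,119),(289,146),(291,170),(249,169))]
print(C,[np.linalg.norm(C[i]-C[(i+1)%4]) for i in range(4)])
o=C.mean(0);d=(C[0]+C[1]-C[2]-C[3]);yaw=np.arctan2(d[1],d[0]);print('tray',o,yaw)
R=np.array([[np.cos(yaw),-np.sin(yaw)],[np.sin(yaw),np.cos(yaw)]])
print('L',[(p-o)@R for p in L]);print('S',[(p-o)@R for p in S])
E=[ray(f,p,45)[:2] for p in((62,24),(62,158),(-1,91),(124,91))]
print('rim',E,np.mean(E,0))
print(ray(f,(212,284),10),ray(f,(307,297),15))
```

```text
[[ 655.90417164 -200.08855886]
 [ 691.90599105 -325.69876094]
 [ 412.75608027 -388.62260179]
 [ 381.96943749 -262.08484506]] [np.float64(130.6677231320173), np.float64(286.15394883778634), np.float64(130.22911061796614), np.float64(280.8625608389602)]
tray [ 535.63392011 -294.12369166] 0.2221335900660245
L [array([114.6192181 , -18.01325428]), array([ 80.78022869, -26.07895977]), array([47.33851251, 18.55859222])]
S [array([81.15601172, 14.70591924]), array([ 47.77399413, -19.14673928]), array([ 15.87596684, -23.43020798]), array([15.00141744, 32.73494039])]
rim [array([659.75631152, -10.41232883]), array([503.25721175, -27.49308884]), array([566.2483019 ,  59.83045732]), array([603.24566619, -93.51716726])] [583.12687284 -17.8980319 ]
[ 358.42004416 -246.60478521   10.        ] [ 376.97739386 -388.91969582   15.        ]
```

>>> play_rows(moves=[[[0.0112, -0.0462, 0.0058], [0, 0, 0], 100], [[0.0112, -0.0462, 0.0058], [0, 0, 0], 100], [[0.0112, -0.0462, 0.0058], [0, 0, 0], 100], [[0.0112, -0.0462, 0.0058], [0, 0, 0], 100], [[0.0112, -0.0462, 0.0058], [0, 0, 0], 100], [[0.0112, -0.0462, 0.0058], [0, 0, 0], 100], [[0.0112, -0.0462, 0.0058], [0, 0, 0], 100], [[0.0112, -0.0462, 0.0058], [0, 0, 0], 100], [[0.0112, -0.0462, 0.0058], [0, 0, 0], 100], [[0.0112, -0.0462, 0.0058], [0, 0, 0], 100], [[0.0112, -0.0462, 0.0058], [0, 0, 0], 100], [[0.0112, -0.0462, 0.0058], [0, 0, 0], 100], [[0, 0, 0], [0, 0, 0.1], 80], [[0, 0, 0], [0, 0, 0.1], 80], [[0, 0, 0], [0, 0, 0.107], 80], [[0, 0, 0], [0, 0, 0], 80], [[0, 0, 0], [0, 0, 0], 80]])

```text
clock: 3.35
eef_pos: [557.0, 279.9, 260.6]
tcp_rot: [3.141, 0.0, -0.044]
contact_force: [-0.0, -0.4, 0.8]
opening: 0.803
```

Run:
```python
from h import *
f=snap('wrist','w2.png');s=sense();print(s['clock'],s['eef_pos'],s['tcp_rot'],s['opening'])
hsv=cv2.cvtColor(f['pixels'],cv2.COLOR_RGB2HSV)
M=cv2.inRange(hsv,(8,90,110),(25,255,255))
k=max(cv2.findContours(M,0,2)[0],key=cv2.contourArea)
print(cv2.boundingRect(k))
P=np.array([ray(f,p[0].astype(float),96)[:2] for p in k],np.float32);print(cv2.minAreaRect(P))
for q in cv2.boxPoints(cv2.minAreaRect(P)): print(q)
```

```text
3.4 [557.05633447 280.12090649 260.67507627] [ 3.14143006e+00  1.21160714e-04 -4.36060269e-02] 0.796841442413636
(263, 134, 20, 107)
((550.5963745117188, 283.41046142578125), (17.27880096435547, 99.49142456054688), 87.75798797607422)
[500.55075 276.72375]
[599.96606 272.8316 ]
[600.64197 290.09717]
[501.22668 293.98932]
```

View pics/w2.png

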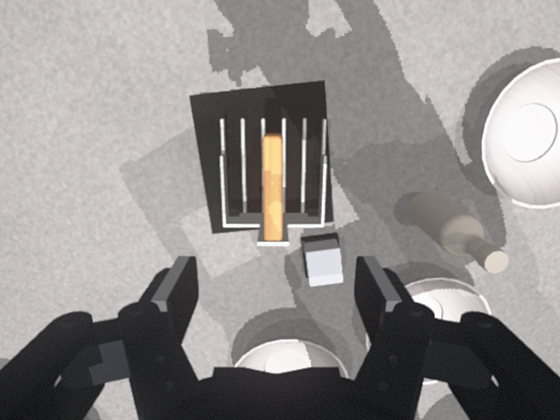

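The wrist view shows the handle centred around (273,188), nose away from the robot. It measures 99 x 17 mm, which fits the given size. The relay at (322,260) is clear of the fingers.

>>> play_rows(moves=[[[-0.0015, -0.003, 0.03], [0, 0, 0.0], 80], [[0, 0, 0.04], [0, 0, -0.004], 80], [[0, 0, 0.04], [0, 0, 0], 80], [[0, 0, 0.04], [0, 0, 0], 80], [[0, 0, 0.03], [0, 0, 0], 80], [[0, 0, 0.0146], [0, 0, 0], 80], [[0, 0, 0], [0, 0, 0], 80], [[0, 0, 0], [0, 0, 0], 10], [[0, 0, 0], [0, 0, 0], 5], [[0, 0, 0], [0, 0, 0], 0], [[0, 0, 0], [0, 0, 0], 0], [[0, 0, 0], [0, 0, 0], 0], [[0, 0, 0], [0, 0, 0], 0]], squeeze=110)

```text
clock: 4.7
eef_pos: [556.5, 284.6, 67.9]
tcp_rot: [-3.14, -0.002, -0.041]
contact_force: [-0.5, -0.9, 7.3]
opening: 0.19
```

>>> play_rows(moves=[[[0, 0, -0.01], [0, 0, 0], 0], [[0, 0, -0.03], [0, 0, 0], 0], [[0, 0, -0.04], [0, 0, 0], 0], [[0, 0, -0.04], [0, 0, 0], 0], [[0, 0, -0.04], [0, 0, 0], 0], [[0, 0, -0.032], [0, 0, 0], 0], [[0, 0, 0], [0, 0, 0], 0], [[0, 0, 0], [0, 0, 0], 0]])

```text
clock: 5.5
eef_pos: [555.5, 284.2, 258.9]
tcp_rot: [-3.141, -0.001, -0.041]
contact_force: [-0.9, -0.2, -2.7]
opening: 0.19
```

Run:
```python
from h import *
f=snap('scene','s1.png');s=sense();print(s['clock'],s['eef_pos'],s['tcp_rot'],s['opening'],s['contact_force'],s['wrist_torque'])
cv2.imwrite('pics/s1c.png',cv2.resize(f['pixels'][40:250,250:530,::-1],None,fx=2,fy=2))
```

```text
5.55 [554.83278898 283.85373106 257.44677491] [ 3.14104756e+00  9.76465655e-04 -4.10940846e-02] 0.19250686130960062 [-0.39152366  0.69396925 -3.01593104] [-0.01856248 -0.04598329  0.06805132]
```

View pics/s1c.png

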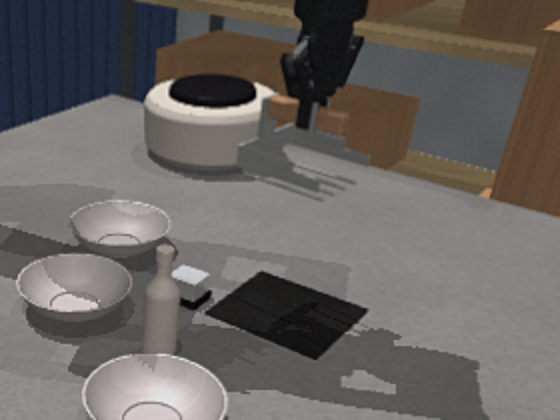

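>>> play_rows(moves=[[[-0.0041, 0.0456, 0], [0, 0, 0], 0], [[-0.0041, 0.0456, 0], [0, 0, 0], 0], [[-0.0041, 0.0456, 0], [0, 0, 0], 0], [[-0.0041, 0.0456, 0], [0, 0, 0], 0], [[-0.0041, 0.0456, 0], [0, 0, 0], 0], [[-0.0041, 0.0456, 0], [0, 0, 0], 0], [[-0.0041, 0.0456, 0], [0, 0, 0], 0], [[-0.0041, 0.0456, 0], [0, 0, 0], 0], [[-0.0041, 0.0456, 0], [0, 0, 0], 0], [[-0.0041, 0.0456, 0], [0, 0, 0], 0], [[-0.0041, 0.0456, 0], [0, 0, 0], 0], [[-0.0041, 0.0456, 0], [0, 0, 0], 0], [[-0.0041, 0.0456, 0], [0, 0, 0], 0], [[0, 0, 0.02], [0, 0, -0.13], 0], [[0, 0, 0.03], [0, 0, -0.13], 0], [[0, 0, 0.04], [0, 0, 0], 0], [[0, 0, 0.03], [0, 0, 0], 0], [[0, 0, 0.01], [0, 0, 0], 0], [[0, 0, 0], [0, 0, 0], 0], [[0, 0, 0], [0, 0, 0], 0]])

```text
clock: 7.55
eef_pos: [478.3, -306.1, 128.7]
tcp_rot: [3.141, -0.0, 0.219]
contact_force: [0.8, -0.2, -1.9]
opening: 0.188
```

Run:
```python
from h import *
f=snap('top');s=sense();print(s['clock'],s['eef_pos'],s['tcp_rot'],s['opening'],s['contact_force'])
w=snap('wrist')
a=cv2.resize(f['pixels'][110:260,330:450],None,fx=3,fy=3)
b=cv2.resize(w['pixels'][:,140:420],None,fx=1.4,fy=1.4)
c=np.zeros((590,760,3),np.uint8);c[:450,:360]=a;c[:588,365:365+392]=b
cv2.imwrite('pics/c2.png',c[:,:,::-1])
```

```text
7.6 [ 478.70931708 -306.3718624   129.31738175] [ 3.14032281e+00 -1.27529436e-03  2.18895314e-01] 0.1855517795797943 [-0.31411328  0.31829878 -2.59020355]
```

View pics/c2.png

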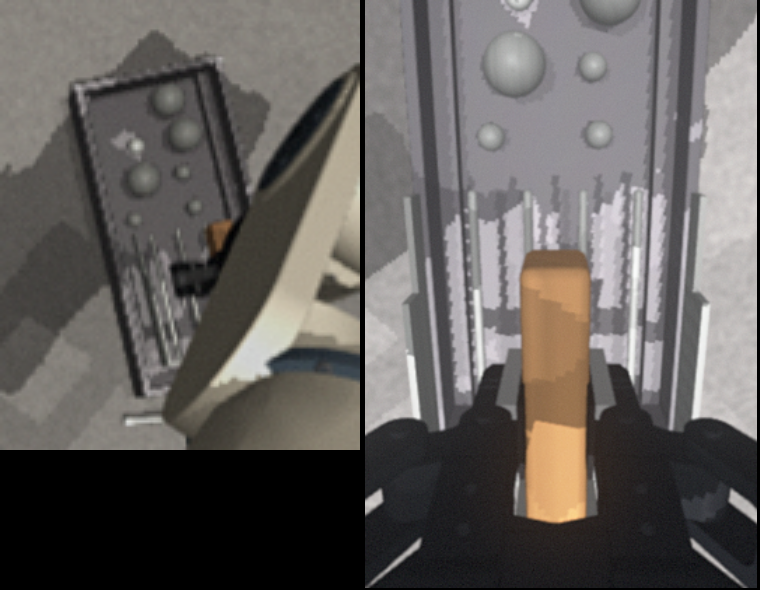

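>>> play_rows(moves=[[[0, 0, 0.015], [0, 0, 0], 0], [[0, 0, 0.02], [0, 0, 0], 0], [[0, 0, 0.013], [0, 0, 0], 0], [[0, 0, 0.004], [0, 0, 0], 0], [[0, 0, 0.002], [0, 0, 0], 0], [[0, 0, 0], [0, 0, 0], 0], [[0, 0, 0], [0, 0, 0], 0]])

```text
clock: 8.35
eef_pos: [478.4, -306.2, 74.8]
tcp_rot: [3.141, -0.001, 0.219]
contact_force: [0.3, 0.1, -3.5]
opening: 0.19
```

>>> play_rows(moves=[[[0, 0, 0.002], [0, 0, 0], 0], [[0, 0, 0.001], [0, 0, 0], 0], [[0, 0, 0.001], [0, 0, 0], 0], [[0, 0, 0], [0, 0, 0], 0]])

```text
clock: 8.75
eef_pos: [477.9, -305.9, 70.0]
tcp_rot: [-3.142, 0.0, 0.219]
contact_force: [-0.2, 0.4, -2.5]
opening: 0.188
```

>>> play_rows(moves=[[[0, 0, 0.001], [0, 0, 0], 0], [[0, 0, 0.001], [0, 0, 0], 0], [[0, 0, 0], [0, 0, 0], 0]])

```text
clock: 9.05
eef_pos: [478.2, -306.2, 69.8]
tcp_rot: [3.141, -0.001, 0.219]
contact_force: [-5.0, 2.7, 17.1]
opening: 0.19
```

>>> play_rows(moves=[[[0, 0, -0.0015], [0, 0, 0], 0], [[0.003, 0, 0], [0, 0, 0], 0], [[0.006, 0, 0], [0, 0, 0], 0], [[0.006, 0, 0], [0, 0, 0], 0], [[0.006, 0, 0], [0, 0, 0], 0], [[0.006, 0, 0], [0, 0, 0], 0], [[0.006, 0, 0], [0, 0, 0], 0], [[0.006, 0, 0], [0, 0, 0], 0], [[0.006, 0, 0], [0, 0, 0], 0], [[0.006, 0, 0], [0, 0, 0], 0], [[0.006, 0, 0], [0, 0, 0], 0], [[0.006, 0, 0], [0, 0, 0], 0], [[0.006, 0, 0], [0, 0, 0], 0], [[0.006, 0, 0], [0, 0, 0], 0], [[0, 0, 0], [0, 0, 0], 0]])

```text
clock: 10.55
eef_pos: [552.9, -289.6, 69.9]
tcp_rot: [3.141, -0.002, 0.219]
contact_force: [0.6, -0.1, 4.1]
opening: 0.192
```

```bash
cat > two.py <<'E'
from h import *
import sys
f=snap('top');s=sense();print(s['clock'],s['eef_pos'],s['tcp_rot'],s['opening'],s['contact_force'])
w=snap('wrist')
a=cv2.resize(f['pixels'][110:260,330:450],None,fx=3,fy=3)
b=cv2.resize(w['pixels'][:,140:420],None,fx=1.4,fy=1.4)
c=np.zeros((590,760,3),np.uint8);c[:450,:360]=a;c[:588,365:365+392]=b
cv2.imwrite('pics/'+sys.argv[1],c[:,:,::-1])
E
python3 two.py c3.png
```

```text
10.6 [ 552.53380819 -289.62240542   69.8813109 ] [ 3.14068019e+00 -1.59291401e-03  2.19235371e-01] 0.19116943661254543 [ 1.8148149  -0.25500016  4.85316406]
```

View pics/c3.png

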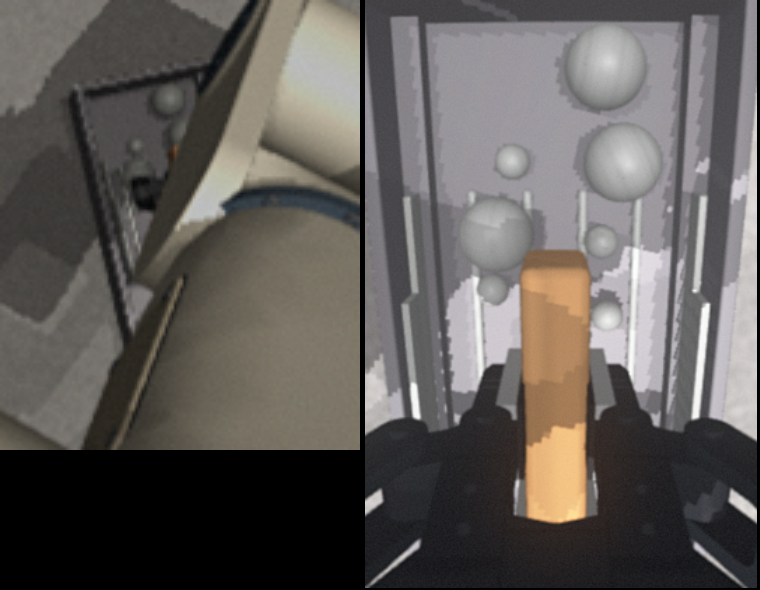

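>>> play_rows(moves=[[[0.003, 0, 0], [0, 0, 0], 0], [[0.005, 0, 0], [0, 0, 0], 0], [[0.005, 0, 0], [0, 0, 0], 0], [[0.005, 0, 0], [0, 0, 0], 0], [[0.005, 0, 0], [0, 0, 0], 0], [[0.005, 0, 0], [0, 0, 0], 0], [[0.005, 0, 0], [0, 0, 0], 0], [[0.005, 0, 0], [0, 0, 0], 0], [[0.005, 0, 0], [0, 0, 0], 0], [[0.005, 0, 0], [0, 0, 0], 0], [[0.005, 0, 0], [0, 0, 0], 0], [[0.002, 0, 0], [0, 0, 0], 0], [[0, 0, 0], [0, 0, 0], 0]])

```text
clock: 11.95
eef_pos: [605.4, -277.7, 69.9]
tcp_rot: [3.141, -0.001, 0.219]
contact_force: [0.2, 0.6, 5.5]
opening: 0.193
```

```bash
python3 two.py c4.png
```

```text
12.0 [ 605.42329975 -277.7324586    69.88203204] [ 3.14108928e+00 -9.63437345e-04  2.18870189e-01] 0.19193125531578406 [0.81326897 0.17018623 5.56930769]
```

View pics/c4.png

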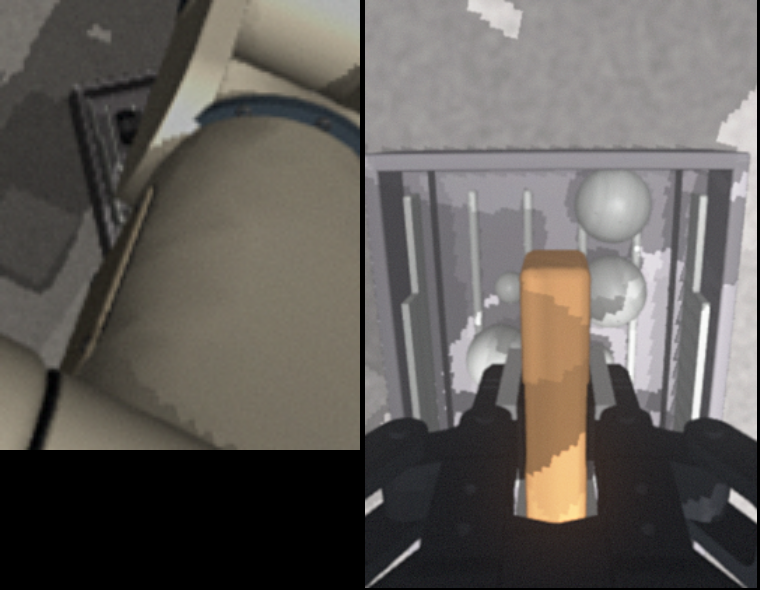

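The wrist view shows all three large balls between the scoop bars, at about (613,205), (612,290) and (497,355) in the crop. Next I tilt the nose up, pivoting on the back foot.

>>> play_rows(moves=[[[-0.0026, 0, -0.003], [0, 0.04, 0], 0], [[-0.0026, 0, -0.0028], [0, 0.04, 0], 0], [[-0.0026, 0, -0.0028], [0, 0.04, 0], 0], [[-0.0026, 0, -0.0028], [0, 0.04, 0], 0], [[-0.0026, 0, -0.0028], [0, 0.04, 0], 0], [[-0.0026, 0, -0.0028], [0, 0.04, 0], 0], [[-0.0026, 0, -0.0028], [0, 0.04, 0], 0], [[-0.0026, 0, -0.0028], [0, 0.04, 0], 0], [[-0.0026, 0, -0.0028], [0, 0.04, 0], 0], [[-0.0026, 0, -0.0028], [0, 0.04, 0], 0], [[0, 0, 0], [0, 0, 0], 0], [[0, 0, 0], [0, 0, 0], 0], [[0, 0, 0], [0, 0, 0], 0]])

```text
clock: 13.35
eef_pos: [575.2, -284.1, 92.1]
tcp_rot: [-3.141, -0.399, 0.219]
contact_force: [0.9, 0.7, -5.6]
opening: 0.195
```

>>> play_rows(moves=[[[0.0039, 0, -0.0092], [0, 0, 0], 0], [[0.0039, 0, -0.0092], [0, 0, 0], 0], [[0, 0.003, 0], [0, 0, 0], 0], [[0, -0.003, 0], [0, 0, 0], 0], [[0, -0.003, 0], [0, 0, 0], 0], [[0, 0.003, 0], [0, 0, 0], 0], [[0.0058, 0, -0.0138], [0, 0, 0], 0], [[0.0078, 0, -0.0184], [0, 0, 0], 0], [[0.0078, 0, -0.0184], [0, 0, 0], 0], [[0.0078, 0, -0.0184], [0, 0, 0], 0], [[0, 0, 0], [0, 0, 0], 0], [[0, 0, 0], [0, 0, 0], 0]])

```text
clock: 14.55
eef_pos: [575.2, -284.5, 188.0]
tcp_rot: [3.141, -0.401, 0.219]
contact_force: [0.4, -0.2, -6.7]
opening: 0.195
```

```bash
cat > three.py <<'E'
from h import *
import sys
s=sense();print(s['clock'],s['eef_pos'],s['tcp_rot'],s['opening'],s['contact_force'])
w=snap('wrist');f=snap('scene')
x0,y0=map(int,sys.argv[2:4])
a=cv2.resize(f['pixels'][y0:y0+290,x0:x0+200],None,fx=2,fy=2)
b=cv2.resize(w['pixels'][:,140:420],None,fx=1.4,fy=1.4)
c=np.zeros((590,800,3),np.uint8);c[:a.shape[0],:a.shape[1]]=a;c[:588,405:405+392]=b
cv2.imwrite('pics/'+sys.argv[1],c[:,:,::-1])
E
python3 three.py c5.png 120 120
```

```text
14.55 [ 575.18486728 -284.47572708  187.9534594 ] [ 3.14058538 -0.40055702  0.21920862] 0.19547882733973343 [ 0.40163195 -0.212259   -6.65328562]
```

View pics/c5.png

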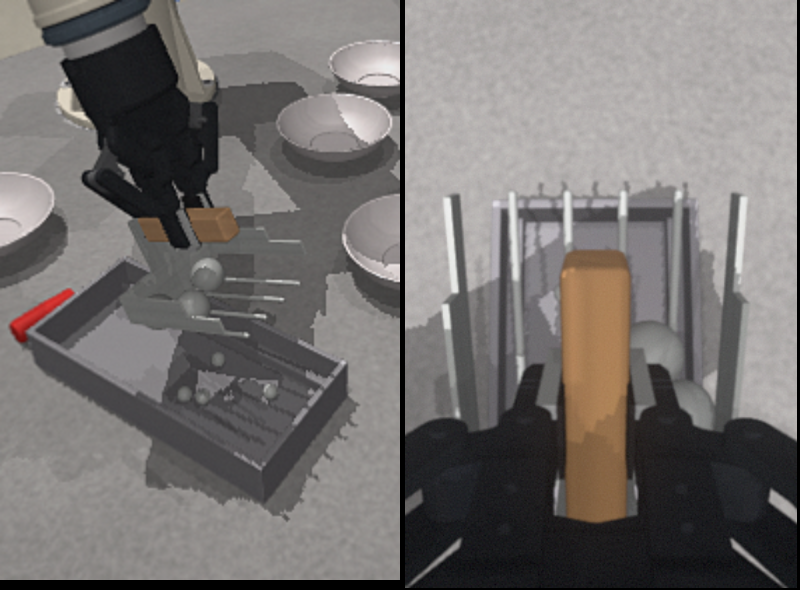

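The scene view shows all four small balls in the tray at (184,394), (203,397), (218,358) and (270,391). The large balls are in the scoop at (207,273) and (193,303), with the third behind the fingers. Next I carry them to the dish.

>>> play_rows(moves=[[[0, -0.008, 0], [0, 0, 0], 0], [[0, -0.015, 0], [0, 0, 0], 0], [[-0.0047, -0.0197, -0.002], [0, 0, 0], 0], [[-0.0047, -0.0197, -0.002], [0, 0, 0], 0], [[-0.0047, -0.0197, -0.002], [0, 0, 0], 0], [[-0.0047, -0.0197, -0.002], [0, 0, 0], 0], [[-0.0047, -0.0197, -0.002], [0, 0, 0], 0], [[-0.0047, -0.0197, -0.002], [0, 0, 0], 0], [[-0.0047, -0.0197, -0.002], [0, 0, 0], 0], [[-0.0047, -0.0197, -0.002], [0, 0, 0], 0], [[-0.0047, -0.0197, -0.002], [0, 0, 0], 0], [[-0.0047, -0.0197, -0.002], [0, 0, 0], 0], [[-0.0047, -0.0197, -0.002], [0, 0, 0], 0], [[0, -0.0125, 0], [0, 0, 0], 0], [[0, -0.007, 0], [0, 0, 0], 0], [[0, 0, 0], [0, 0, 0], 0], [[0, 0, 0], [0, 0, 0], 0]])

```text
clock: 16.35
eef_pos: [464.1, -43.3, 187.6]
tcp_rot: [3.141, -0.4, 0.22]
contact_force: [0.5, 0.5, -6.1]
opening: 0.186
```

Run:
```python
from h import *
s=sense();print(s['clock'],s['eef_pos'],s['tcp_rot'],s['opening'],s['contact_force'],s['wrist_torque'])
T=Ro.from_euler('xyz',s['tcp_rot']).as_matrix()
n=s['eef_pos']+T@[54,0,64];print('nose',n,'foot',s['eef_pos']+T@[-59,0,64])
f=snap('wrist');print(proj(f,n))
# dish rim by bright mask in wrist view for a recheck
g=f['pixels'].min(2);M=(g>150).astype(np.uint8)
cv2.imwrite('pics/w6.png',np.ascontiguousarray(f['pixels'][:,:,::-1]))
```

```text
16.35 [464.14235835 -43.33026835 187.6113688 ] [ 3.1413997  -0.40027636  0.21956887] 0.1864221581449028 [ 0.49839843  0.48000728 -6.06020978] [-0.09272596  0.47896545  0.0419752 ]
nose [537.02285957 -27.07841433 149.71269094] foot [435.45364798 -49.74528814 105.67965688]
[[276.13594558 132.45337658]]
```

View pics/w6.png

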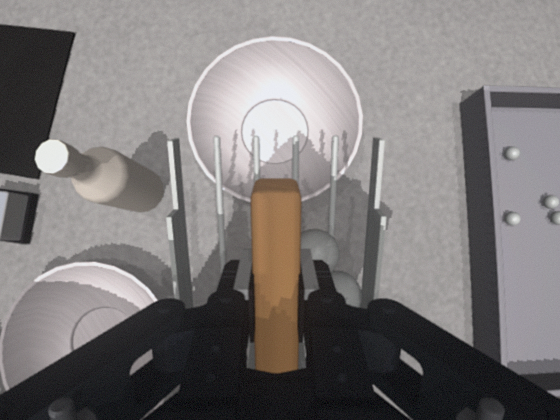

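The wrist view shows the bar tips over the dish near (276,135), matching the predicted nose position, so the scoop has not slipped. The bottle at (100,175) is clear. Next I lower the scoop and bring it almost level.

>>> play_rows(moves=[[[-0.004, 0, 0.0092], [0, 0, 0], 0], [[-0.006, 0, 0.0138], [0, 0, 0], 0], [[-0.006, 0, 0.0138], [0, 0, 0], 0], [[-0.006, 0, 0.0138], [0, 0, 0], 0], [[-0.0045, 0, 0.0115], [0, 0, 0], 0], [[-0.0027, 0, 0.0069], [0, 0, 0], 0], [[0, 0, 0], [0, 0, 0], 0], [[0.002, 0, -0.0003], [0, -0.04, 0], 0], [[0.002, 0, -0.0003], [0, -0.04, 0], 0], [[0.0021, 0, -0.0002], [0, -0.04, 0], 0], [[0.0021, 0, -0.0002], [0, -0.04, 0], 0], [[0.0022, 0, -0.0002], [0, -0.04, 0], 0], [[0.0023, 0, -0.0002], [0, -0.04, 0], 0], [[0.0023, 0, -0.0002], [0, -0.04, 0], 0], [[0.0024, 0, -0.0002], [0, -0.04, 0], 0], [[0.0025, 0, -0.0002], [0, -0.03, 0], 0], [[0, 0, 0], [0, 0, 0], 0], [[0, 0, 0], [0, 0, 0], 0]])

```text
clock: 18.2
eef_pos: [482.5, -39.6, 119.0]
tcp_rot: [3.142, -0.051, 0.219]
contact_force: [-0.8, -0.1, -5.6]
opening: 0.191
```

```bash
cat > nose.py <<'E'
from h import *
s=sense();print(s['clock'],s['eef_pos'],s['tcp_rot'],s['opening'],s['contact_force'],s['wrist_torque'])
T=Ro.from_euler('xyz',s['tcp_rot']).as_matrix()
print('nose',s['eef_pos']+T@[54,0,64],'foot',s['eef_pos']+T@[-59,0,64])
E
python3 nose.py
```

```text
18.2 [482.53733921 -39.55704269 119.01393922] [ 3.14150807 -0.051002    0.21853413] 0.19113994515514365 [-0.78875505 -0.07492129 -5.6377356 ] [ 0.03020428 -0.05350898 -0.06179164]
nose [538.3707595  -27.16305991  57.85007432] foot [428.20175949 -51.62947463  52.0893461 ]
```

>>> play_rows(moves=[[[0.001, 0, -0.0003], [0, -0.015, 0], 0], [[0.001, 0, -0.0003], [0, -0.015, 0], 0], [[0.001, 0, -0.0003], [0, -0.015, 0], 0], [[0.001, 0, -0.0003], [0, -0.015, 0], 0], [[0.001, 0, -0.0003], [0, -0.015, 0], 0], [[0.001, 0, -0.0003], [0, -0.015, 0], 0], [[0.001, 0, -0.0003], [0, -0.015, 0], 0], [[0.001, 0, -0.0003], [0, -0.015, 0], 0], [[0.001, 0, -0.0003], [0, -0.015, 0], 0], [[0.001, 0, -0.0003], [0, -0.015, 0], 0], [[0.001, 0, -0.0003], [0, -0.015, 0], 0], [[0.001, 0, -0.0003], [0, -0.015, 0], 0], [[0.001, 0, -0.0003], [0, -0.015, 0], 0], [[0.001, 0, -0.0003], [0, -0.015, 0], 0], [[0.001, 0, -0.0003], [0, -0.015, 0], 0], [[0.001, 0, -0.0003], [0, -0.015, 0], 0], [[0.001, 0, -0.0003], [0, -0.015, 0], 0], [[0.001, 0, -0.0005], [0, -0.015, 0], 0], [[0.001, 0, -0.0005], [0, -0.015, 0], 0], [[0.001, 0, -0.0005], [0, -0.015, 0], 0]])

```text
clock: 20.2
eef_pos: [502.6, -34.9, 123.9]
tcp_rot: [3.142, 0.251, 0.219]
contact_force: [-0.5, 0.1, -2.2]
opening: 0.189
```

```bash
python3 nose.py; python3 three.py c7.png 180 100
```

```text
20.2 [502.60112098 -34.91729383 123.94609778] [3.14153262 0.2509432  0.21880185] 0.188718536956522 [-0.54131655  0.11458924 -2.2137637 ] [ 0.03670924 -0.28637342 -0.02807546]
nose [538.15003765 -27.01651269  48.54150787] foot [431.29908879 -50.77607054  76.60141057]
20.2 [502.60112098 -34.91729383 123.94609778] [3.14153262 0.2509432  0.21880185] 0.188718536956522 [-0.54131655  0.11458924 -2.2137637 ]
```

View pics/c7.png

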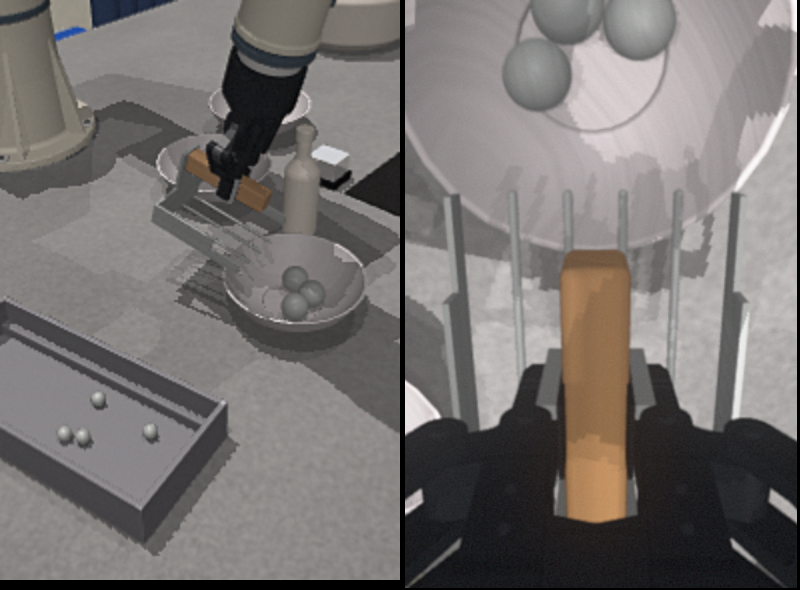

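The picture shows all three large balls together in the dish at (295,280), (313,293) and (295,305). The four small balls are still in the tray. Next I lift, level the scoop and return it to the mat.

>>> play_rows(moves=[[[-0.0025, 0, -0.0097], [0, 0, 0], 0], [[-0.005, 0, -0.0194], [0, 0, 0], 0], [[-0.0075, 0, -0.029], [0, 0, 0], 0], [[-0.0075, 0, -0.029], [0, 0, 0], 0], [[-0.0075, 0, -0.029], [0, 0, 0], 0], [[-0.0035, 0, -0.0145], [0, 0, 0], 0], [[0, 0, 0], [0, 0.1, 0.0], 0], [[0, 0, 0], [0, 0.1, 0.0], 0], [[0, 0, 0], [0, 0.051, 0], 0], [[0.008, -0.018, 0], [0, 0, 0], 0], [[0.0139, -0.0337, 0], [0, 0, 0], 0], [[0.0139, -0.0337, 0], [0, 0, 0], 0], [[0.0139, -0.0337, 0], [0, 0, 0], 0], [[0.0139, -0.0337, 0], [0, 0, 0], 0], [[0.0139, -0.0337, 0], [0, 0, 0], 0], [[0.0139, -0.0337, 0], [0, 0, 0], 0], [[0.0139, -0.0337, 0], [0, 0, 0], 0], [[0.0139, -0.0337, 0], [0, 0, 0], 0], [[0.006, -0.015, 0], [0, 0, 0.1], 0], [[0, 0, 0], [0, 0, 0.1], 0]])

```text
clock: 22.3
eef_pos: [558.4, 289.8, 258.1]
tcp_rot: [-3.141, -0.0, 0.017]
contact_force: [0.3, -0.2, -2.5]
opening: 0.189
```

```bash
python3 nose.py
python3 - <<'E'
from h import *
# mat centre recheck from the scene camera: black region
f=snap('scene');v=f['pixels'].max(2);M=np.zeros_like(v);M[140:230,340:450]=(v[140:230,340:450]<28)
M=cv2.morphologyEx(M,cv2.MORPH_CLOSE,np.ones((5,5)))
k=max(cv2.findContours(M,0,2)[0],key=cv2.contourArea)
P=np.array([ray(f,p[0].astype(float),4)[:2] for p in k],np.float32);print(cv2.minAreaRect(P))
E
```

```text
22.3 [558.36580553 289.83661103 258.06503664] [-3.14125353e+00 -5.39316654e-05  1.71339967e-02] 0.18931530697386872 [ 0.30595749 -0.18625444 -2.4692651 ] [ 0.01248578 -0.04723978 -0.06125393]
nose [612.36095842 290.78356114 194.06795272] foot [499.3775451  288.84751425 194.06185844]
((540.4057006835938, 284.5714111328125), (210.5931854248047, 150.85411071777344), 4.6542487144470215)
```

>>> play_rows(moves=[[[0, 0, 0.02], [0, 0, 0], 0], [[0, 0, 0.035], [0, 0, 0], 0], [[0, 0, 0.04], [0, 0, 0], 0], [[0, 0, 0.04], [0, 0, 0], 0], [[0, 0, 0.03], [0, 0, 0], 0], [[0, 0, 0.014], [0, 0, 0], 0], [[0, 0, 0.005], [0, 0, 0], 0], [[0, 0, 0.002], [0, 0, 0], 0], [[0, 0, 0.001], [0, 0, 0], 0], [[0, 0, 0], [0, 0, 0], 0]])

```text
clock: 23.35
eef_pos: [559.8, 288.0, 73.2]
tcp_rot: [-3.14, -0.003, 0.019]
contact_force: [-0.3, 0.1, -2.3]
opening: 0.187
```

>>> play_rows(moves=[[[0, 0, 0.0015], [0, 0, 0], 0], [[0, 0, 0.001], [0, 0, 0], 0], [[0, 0, 0.001], [0, 0, 0], 0], [[0, 0, 0.001], [0, 0, 0], 0], [[0, 0, 0], [0, 0, 0], 0]])

```text
clock: 23.85
eef_pos: [559.1, 287.7, 67.9]
tcp_rot: [-3.141, -0.001, 0.019]
contact_force: [-2.0, -0.6, 4.6]
opening: 0.189
```

>>> play_rows(moves=[[[0, 0, 0], [0, 0, 0], 30], [[0, 0, 0], [0, 0, 0], 45], [[0, 0, 0], [0, 0, 0], 65], [[0, 0, 0], [0, 0, 0], 65], [[0, 0, 0], [0, 0, 0], 65], [[0, 0, -0.01], [0, 0, 0], 65], [[0, 0, -0.02], [0, 0, 0], 65], [[0, 0, -0.03], [0, 0, 0], 65], [[0, 0, -0.04], [0, 0, 0], 65], [[0, 0, -0.04], [0, 0, 0], 65], [[0, 0, -0.04], [0, 0, 0], 65], [[0, 0, -0.02], [0, 0, 0], 65], [[0, 0, 0], [0, 0, 0], 65], [[0, 0, 0], [0, 0, 0], 65]])

```text
clock: 25.25
eef_pos: [558.6, 287.5, 267.7]
tcp_rot: [-3.141, -0.002, 0.019]
contact_force: [0.1, -0.4, -0.8]
opening: 0.652
```

Run:
```python
from h import *
f=snap('wrist');s=sense();print(s['clock'],s['eef_pos'],s['tcp_rot'],s['opening'],s['contact_force'])
hsv=cv2.cvtColor(f['pixels'],cv2.COLOR_RGB2HSV)
def box(M,z):
    k=max(cv2.findContours(M,0,2)[0],key=cv2.contourArea)
    P=np.array([ray(f,p[0].astype(float),z)[:2] for p in k],np.float32);return cv2.boundingRect(k),cv2.minAreaRect(P)
print('handle',box(cv2.inRange(hsv,(8,90,110),(25,255,255)),96))
M=(hsv[:,:,2]<40).astype(np.uint8);M[240:]=0
print('mat',box(cv2.morphologyEx(M,cv2.MORPH_CLOSE,np.ones((15,15))),4))
t=grab_frame('top');im=t['pixels']
def balls(n,box,lo):
    f2=grab_frame(n);x0,y0,x1,y1=box
    return f2
# bystanders & balls in the top view: difference with the first picture
a=cv2.imread('pics/top0.png')[:,:,::-1].astype(int);d=np.abs(a-im.astype(int)).max(2)
for nm,(x,y) in dict(bottle=(237,193),relay=(194,217),driverTip=(385,250)).items(): print(nm,np.median(d[y-8:y+9,x-8:x+9]))
s0=cv2.imread('pics/scene0.png')[:,:,::-1].astype(int);s1=grab_frame('scene')['pixels'].astype(int)
e=np.abs(s0-s1).max(2)
for nm,(x,y) in dict(bottle=(331,193),relay=(345,180),driver=(140,278)).items(): print(nm,np.median(e[y-8:y+9,x-8:x+9]))
h=cv2.cvtColor(s1.astype(np.uint8),cv2.COLOR_RGB2HSV);r=cv2.inRange(h,(0,150,60),(6,255,255));r0=cv2.inRange(cv2.cvtColor(s0.astype(np.uint8),cv2.COLOR_RGB2HSV),(0,150,60),(6,255,255))
for m in(r0,r): q=cv2.moments(m[255:300,110:180]);print('driver red centroid',q['m10']/q['m00'],q['m01']/q['m00'])
```

```text
25.3 [558.17722166 287.28854529 266.56585552] [3.14129778e+00 7.54241839e-05 1.87910477e-02] 0.6478403562998463 [ 0.34413255 -0.43776835 -0.78909008]
handle ((267, 132, 19, 105), ((553.4640502929688, 287.8460388183594), (99.28199768066406, 17.230133056640625), 1.4677536487579346))
mat ((333, 112, 1, 1), ((618.4544677734375, 224.1770782470703), (0.0, 0.0), 0.0))
bottle 49.0
relay 8.0
driverTip 55.0
bottle 3.0
relay 5.0
driver 31.0
driver red centroid 28.065502183406114 22.104803493449783
driver red centroid 28.096069868995635 22.109170305676855
```

```bash
python3 -c "
from rig import *
print(sign_off())"
```

```text
the job is handed in; nothing more can be done
None
```

The job is done and handed in at about 25 s of the 72 s allowed. I swept the three large balls into the scoop, lifted them nose-up so the small ones dropped through, and tipped the large ones slowly into the farthest dish. Then I set the scoop back on its mat and withdrew the arm.

**Last checks:**
- **Balls:** the last picture, taken just after tipping, showed the three large balls together in the dish and all four small ones in the tray. I did not look at the balls again after that.
- **Scoop:** with the gripper open and clear, the handle measured 99 x 17 mm at the expected height, so the scoop stands flat. Its middle is at about (558.5, 288), roughly 3 mm from the mat centre I measured at the start.
- **Bystanders:** the screwdriver's centroid moved less than 0.1 pixel in the scene camera. The bottle and relay patches there were unchanged.

**Checks that failed or disagreed:**
- Measuring the mat again from the wrist view failed, because the dark mask found only one pixel.
- The scene-camera mat measurement came out too long (211 x 151 mm), probably because it picked up the relay's dark side. I kept the first value.
- Three picture-difference checks at the bystanders were large: the bottle and screwdriver patches from the top, and the screwdriver patch in the scene view. I put these down to the arm and its shadow having moved, given the centroid and scene results above.

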